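Set the spice mill three clicks from touching

TASK

Take the square wooden spice mill off the rolling board, set it down gently in the black holder so that it stands fully home between the holder's walls, and let go of it. Then take the ribbed metal ring on top of the mill and turn it clockwise (seen from above) until the burrs touch and it goes no further, back it off three clicks from there, and let go. Keep the mill upright and leave the brush, the turner, the crank and the tumbler where they are.

Things in the scene. Friction and masses are not known exactly. Their poses are not given: they have to be found in the camera images.
- mill: box spice mill standing on the rolling board at first, 117 mm high, 0.6 kg: square dark wooden body 62 x 62 x 80 mm, above it the adjustment ring (z 84 to 112 mm), above that a brass stub to 117 mm. Origin at the centre of its underside, z up, x and y normal to the flat sides. The body is wider than the ring: grip it from above across two flat sides, fingers passing outside the ring
- mill_body (a point): point on the mill's axis 70 mm above its underside: a good TCP height for gripping the body from above (any lower and the palm nears the brass stub)
- ring_grip (a point): point on the ring's axis, 102 mm above the mill's underside. The ring is a metal cylinder 50 mm across and 28 mm high (84 to 112 mm above the mill's underside) with 15 ribs, one of them yellow. Grip it across its diameter from above with the TCP about 3 mm above this point, so that the fingertips stay above the mill's body
- ring (a joint): ring angle, rad: 0 = burrs touching (hard stop), grows counter-clockwise from above (backing off), to 3.3. Starts 1.9 to 2.9: closing usually takes several grasps. Sprung clicks every 24 degrees (0.419) counted from touching; let go, it springs into the nearest click unless left right between two. Turns with about 0.15 N m. At 0 the yellow rib is at the red mark on the mill's top face (-x side)
- holder: black fixed mill holder, base 100 x 100 x 8 mm, four walls around a square recess 67 x 67 mm (2.5 mm play each side of the mill), straight to 24 mm above the worktop, then orange lips flaring out to 34 mm. Origin under its centre, x and y normal to the walls. It keeps the mill from turning (5 degrees of play either way). The mill may stand in it in any of four quarter turns
- holder_seat (a point): centre of the recess floor, 8 mm above the worktop: the mill's origin comes here when it is home
- board: square teak rolling board, 200 x 200 mm, 18 mm high, fixed; origin under its centre
- brush: red silicone pastry brush lying on the rolling board along the board's x near its -y edge, about 180 mm long, 30 mm wide, 16 mm high; origin under its middle. Leave it alone.
- turner: stainless steel tava turner lying on the worktop, 300 mm long, 75 mm wide, 13 mm high; origin under its handle's front half. Leave it alone.
- crank: the mill's removed crank: steel arm 110 mm long lying along its x, with a wooden knob standing 41 mm high at its +x end; origin under the middle of the arm. Leave it alone.
- tumbler: open steel tumbler, 72 mm across, 100 mm high; origin under the centre. Leave it alone.

How it is judged (in metres and radians):
On the way, in this order (a step that is already met when the one before it is completed fails the run):
1. the mill stands fully home in the holder and has been let go (horizontal distance between mill and holder_seat below 0.007 m and z of mill in the frame of holder_seat below 0.004 m and angle between mill's own z axis and vertical below 0.05 rad and contact force between mill and the fingers below 0.1 N and linear speed of mill below 0.03 m/s), for 0.2 s.
2. with the mill in the holder, the ring is turned clockwise until the burrs touch (horizontal distance between mill and holder_seat below 0.007 m and z of mill in the frame of holder_seat below 0.004 m and angle between mill's own z axis and vertical below 0.05 rad and value of joint ring below 0.1 rad), for 0.1 s.
At the end, for the whole second after the job is handed in: The mill stands upright and fully home in the holder (within 7 mm of centre, underside within 4 mm of the recess floor) and at rest, and its ring stays at the third click from touching: 1.257 rad, within 0.17 rad (horizontal distance between mill and holder_seat below 0.007 m and z of mill in the frame of holder_seat below 0.004 m and angle between mill's own z axis and vertical below 0.05 rad and value of joint ring between 1.0866 and 1.4266 rad and linear speed of mill below 0.02 m/s).
It fails at once if the mill tipped by more than 0.35 rad (angle between mill's own z axis and vertical above 0.35 rad).
It fails at once if the mill dropped into the holder (faster than 0.4 m/s within 40 mm above the recess floor) (horizontal distance between mill and holder below 0.05 m and z of mill in the frame of holder_seat below 0.04 m and linear speed of mill above 0.4 m/s).
It fails at once if a bystander (brush, turner, crank or tumbler) moved by more than 30 mm (distance of any of brush, turner, crank, tumbler from where it was at the start of the episode above 0.03 m).
It also fails if it takes over 72 s, if anything falls off the work surface, if the arm or the gripper's body presses on something with over 40 N, if the wrist force passes 120 N, or if a joint passes its speed limit or range.

ROBOT

A 6-joint arm with a two-finger parallel gripper is mounted at the origin on the work surface. World frame = base frame: x ahead of the robot, y to its left, z up, the work surface at z = 0. Lengths are in mm, angles in rad, forces in N, time in s.
With the tool pointing down it reaches from about 400 to 925 mm from the base axis. Payload 12.5 kg.
Tool frame: the origin (TCP) lies between the finger pads, 19 mm behind the fingertips; this is the grasp point; z points along the fingers, y is the line along which they close (so a half turn about z gives the same grasp; the last joint's range is limited). The gripper opens to 95 mm and grips with 3 to 60 N. Pads are 20 mm wide; open, the fingers measure 119 mm over their backs; the gripper's body (75 mm by 180 mm) begins 59 mm behind the grasp point.
Start: joints at [1.005, 0.491, 1.559, -0, 1.092, -0.106], TCP at [277.342, 560.113, 233.461] pointing down, gripper open.
Joint ranges: [-3.1, 3.1], [-0.84, 2.19], [0.05, 2.79], [-1.13, 4.28], [0.06, 2.93], [-2.69, 2.69]. Speed limits (rad/s): [2.22, 2.22, 2.79, 3.14, 3.14, 3.14].

INTERFACE

Orientations are given as [roll, pitch, yaw] about the fixed x, y, z axes, in that order (R = Rz(yaw) Ry(pitch) Rx(roll)).
In Python, from cell import env, cam gives the robot as it stands (env), with the cameras (cam).
- The arm moves only by the shell command python3 steer.py, which reads ROWS from standard input. ROWS is a JSON list of rows, 1 to 5 of them, each of 5 numbers: dx, dy, dz in parts of the range, where 1.0 means 250 mm, then a turn about the tool's z in fractions of the full range, 1 being 2 rad, then the opening from 0.0 (shut) to 1.0 (fully open); each row is the pose to reach, as a shift and turn from the pose commanded when the command began, along the tool's axes at that moment; what a row does not reach only later rows make up. A row lasts 1/12 s, in which the tool goes at most 41.7 mm and 0.125 rad, less where a joint would pass 70% of its speed; a pose out of reach is approached as far as the arm can. The fingers move at their own pace and stop on an object; the grip force is fixed at half the most. Time passes only in rows, so rows that do not move let the fingers close. It prints the time, the measured TCP pose, the force, the opening and the grip force at its end. Shift and turn numbers lie between -1 and 1, and a call with a number outside is refused. Input that does not fit is refused with a message, and nothing moves.
- env.state(): the state, without advancing time (a new reading comes with each control period).
- cam.read_camera(name): name is "scene" or "top" or "wrist"; returns (picture, depth): 480x640x3 uint8, red, green, blue; 480x640 float32, mm along the optical axis (not along the pixel's ray), 0 where there is no reading.
- cam.camera_info(name): a dict with "vertical_fov" (degrees; the focal length in pixels is half the picture's height over the tangent of half this angle, whatever the lens; pixels are square), "cx", "cy" (the principal point, pixels), "origin" and "attitude" of the camera in the world. Camera axes: x right, y down, z forward; pixel columns grow to the right and rows downward; lengths in mm; the calibration is good to about 2 mm. The wrist camera is an equidistant fisheye: a pixel r from the principal point sees the ray r / f radians off the axis. A picture is of the moment at which its call begins: read the wrist's pose just before it. camera_info takes no time and is no camera call; for the wrist camera it gives the pose at the moment of the call.
- env.job_done(): hands the job in; it is judged then, once.
The state is a dict: "t": time; "joints": joint angles; "qvel": joint speeds; "tau": joint torques, N m; "eef_pos": TCP position; "tcp_rot": TCP orientation; "ft_force": force on the tool from outside, world axes, zero at the start; "moment": the same for the moment, N m; "opening": opening from 0.0 (shut) to 1.0 (fully open); "grip_force": force on a finger pad.
Only numpy, scipy, OpenCV 4.12 (cv2) and the standard library are available. Lean on these libraries where they do the work, as an engineer would, in place of code of your own. Each camera call takes 0.05 s, during which the arm holds its last target. There are 200 camera calls.

## Working session

There is one attempt and no reset: what is moved stays moved. The work goes in short steps, Python scripts to look and compute and a shell command to move; the robot and the scene stay as the last step left them, time stands still between calls to the robot, and variables do not carry over. Pictures are saved under pics/ and viewed, at most 10 in all, crops included, and the job is handed in when it is done.

```bash
ls; mkdir -p pics
python3 - <<'E'
from cell import env, cam
import cv2,numpy as np
for n in("top","scene"):
    p,d=cam.read_camera(n); cv2.imwrite(f"pics/{n}0.png",p[:,:,::-1]); np.save(f"pics/{n}0.npy",d); print(n,cam.camera_info(n))
s=env.state(); print(s['t'],s['eef_pos'],s['tcp_rot'],s['opening'])
E
```

```text
cell.py
pics
steer.py
top {'vertical_fov': 49.5057508600664, 'cx': 319.42022555989166, 'cy': 237.88226999329132, 'origin': array([ 269.35817167,   -8.82084332, 1501.02428829]), 'attitude': array([-2.94787477,  0.00581896, -1.59460565])}
scene {'vertical_fov': 56.84114057569477, 'cx': 324.01435640729613, 'cy': 233.8785106761334, 'origin': array([ 906.47136183, -470.10205301,  784.4462656 ]), 'attitude': array([-2.43158012, -0.01832381,  0.65029651])}
0.1 [277.23555456 559.93867207 232.96333733] [-3.14065624e+00 -9.60384591e-05  2.68179775e+00] 1.0005671686658826
```

View pics/top0.png

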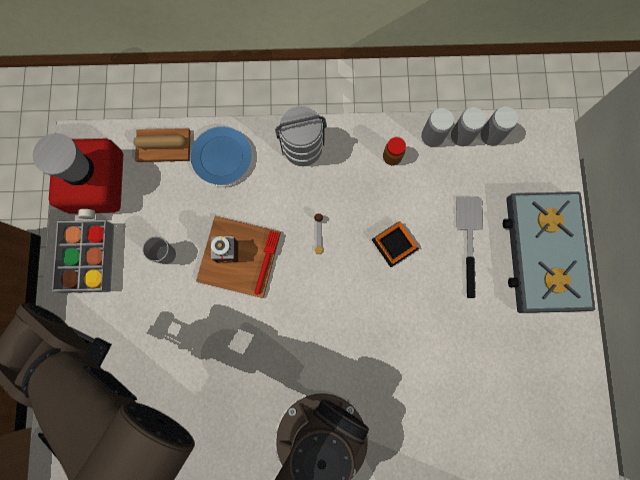

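View pics/scene0.png

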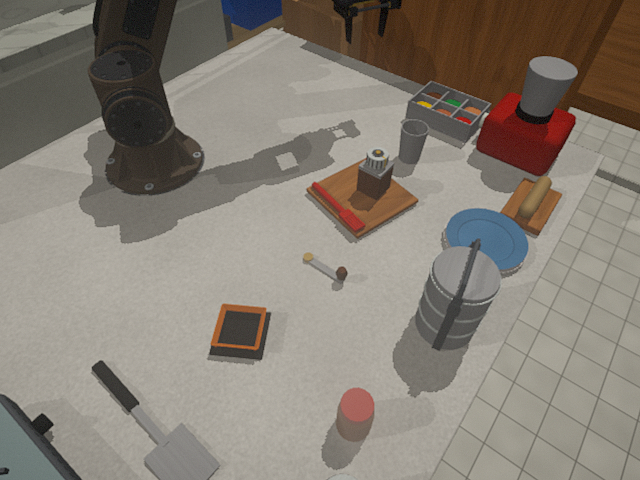

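The top view shows the mill at (223,248) on the board and the holder at (396,243). The brush is at (266,263), the crank at (319,232), the tumbler at (158,250) and the turner at (470,245). Next I'll measure poses from depth.

```bash
cat > h.py <<'E'
from cell import env, cam
import cv2,numpy as np
from scipy.spatial.transform import Rotation as R
def cloud(info,d):
    f=240/np.tan(np.radians(info['vertical_fov']/2)); v,u=np.mgrid[:480,:640]
    P=np.stack([(u-info['cx'])/f*d,(v-info['cy'])/f*d,d],-1)
    return P@R.from_euler('xyz',info['attitude']).as_matrix().T+info['origin']
def rect(pts,name):
    (c,s,a)=cv2.minAreaRect(pts[:,:2].astype(np.float32)); print(name,len(pts),np.round(c,1),np.round(s,1),'ang',round(a,1),'z',np.round(np.percentile(pts[:,2],[5,50,95]),1))
E
python3 - <<'E'
from h import *
for n in("top","scene"):
    d=np.load(f"pics/{n}0.npy"); p=cv2.imread(f"pics/{n}0.png"); W=cloud(cam.camera_info(n),d)
    hsv=cv2.cvtColor(p,cv2.COLOR_BGR2HSV); z=W[...,2]
    v,u=np.mgrid[:480,:640]
    boxm=(u>195)&(u<250)&(v>220)&(v<280) if n=="top" else (u>340)&(u<400)&(v>140)&(v<205)
    boxh=(u>365)&(u<425)&(v>215)&(v<272) if n=="top" else (u>200)&(u<280)&(v>295)&(v<365)
    q=boxm&(d>0)
    rect(W[q&(z>88)&(z<103)],n+" body top"); rect(W[q&(z>40)&(z<103)],n+" body"); rect(W[q&(z>108)],n+" ring+")
    rect(W[q&(z>124)&(z<133)],n+" ringtop")
    rect(W[boxh&(z>22)&(z<45)],n+" lips"); 
    o=boxh&(hsv[...,0]<20)&(hsv[...,1]>150)&(hsv[...,2]>100)&(d>0); rect(W[o],n+" orange")
    rect(W[boxh&(z>3)&(z<45)],n+" holder")
    f=boxh&(z>0)&(z<13); print("table z",np.median(z[(abs(W[...,0]-600)<60)&(abs(W[...,1]+60)<20)&(d>0)]))
E
```

```text
top body top 202 [526.3 259.9] [63.  62.5] ang 0.3 z [ 91.7  97.7 101.8]
top body 325 [525.7 259.9] [62.7 63.9] ang 90.0 z [ 48.1  95.5 101.3]
top ring+ 305 [526.4 259.3] [48.8 49.8] ang 21.0 z [116.7 130.  135.9]
top ringtop 221 [526.5 259.6] [48.5 49. ] ang 19.7 z [125.5 129.8 132.6]
top lips 412 [ 541.6 -226.6] [89.7 91.3] ang 32.2 z [23.6 30.1 37.1]
top orange 388 [ 540.6 -226.3] [89.1 89.8] ang 32.3 z [10.6 29.9 37.2]
top holder 1547 [ 541.3 -228.2] [171.3 165. ] ang 87.8 z [ 3.4  8.6 34.6]
table z 0.13204700371875333
scene body top 292 [523.7 259.4] [64.  64.9] ang 0.3 z [89.9 97.4 99.9]
scene body 800 [523.8 258.9] [64.5 68.5] ang 1.8 z [44.2 79.  99.3]
scene ring+ 389 [524.5 257.9] [50.3 50.1] ang 2.5 z [110.9 129.3 132.6]
scene ringtop 256 [524.4 257.9] [50.  50.1] ang 2.3 z [125.8 130.1 132.4]
scene lips 928 [ 537.8 -227.2] [89.9 92.5] ang 32.0 z [23.5 30.1 34.9]
scene orange 722 [ 534.5 -230.9] [98.2 89.7] ang 32.4 z [23.8 30.6 34.9]
scene holder 2792 [ 527.9 -223. ] [159.3 148.5] ang 38.1 z [ 5.5  9.9 33.7]
table z 0.445500209692284
```

Units first: shifts go in shares of 250 mm and turns go in shares of 2 rad. So -178 mm / 250 = -0.712, -148 mm / 250 = -0.592.

```bash
echo '[[-0.148, -0.064, 0, 0, 1], [-0.296, -0.132, 0, 0, 1], [-0.444, -0.2, 0, 0, 1], [-0.592, -0.264, 0, 0, 1], [-0.712, -0.32, 0, 0, 1]]' | python3 steer.py
echo '[[-0.14, -0.064, 0, 0.06, 1], [-0.284, -0.128, 0, 0.12, 1], [-0.424, -0.192, 0, 0.18, 1], [-0.568, -0.256, 0, 0.24, 1], [-0.708, -0.32, 0, 0.3, 1]]' | python3 steer.py
echo '[[0, 0, 0, 0.06, 1], [0, 0, 0, 0.12, 1], [0, 0, 0, 0.18, 1], [0, 0, 0, 0.24, 1], [0, 0, 0, 0.255, 1]]' | python3 steer.py
echo '[[0, 0, 0, 0, 1], [0, 0, 0, 0, 1]]' | python3 steer.py
python3 - <<'E'
from h import *
i=cam.camera_info("wrist"); p,d=cam.read_camera("wrist"); cv2.imwrite("pics/w1.png",p[:,:,::-1]); np.save("pics/w1.npy",d); print(i, env.state()['tcp_rot'],env.state()['eef_pos'])
E
```

```text
t: 0.52
eef_pos: [402.5, 407.4, 233.3]
tcp_rot: [-3.141, 0.0, 2.682]
ft_force: [0.5, -0.2, -0.8]
opening: 1.003
grip_force: 0.0
t: 0.93
eef_pos: [525.4, 257.4, 233.3]
tcp_rot: [-3.141, -0.0, 2.076]
ft_force: [0.6, 0.3, -0.7]
opening: 1.001
grip_force: 0.0
t: 1.35
eef_pos: [524.4, 259.0, 233.1]
tcp_rot: [-3.141, 0.0, 1.564]
ft_force: [1.0, 0.2, 0.9]
opening: 0.999
grip_force: 0.0
t: 1.52
eef_pos: [524.3, 259.2, 233.3]
tcp_rot: [-3.141, 0.0, 1.573]
ft_force: [-0.5, -0.3, -0.4]
opening: 0.997
grip_force: 0.0
{'vertical_fov': 65.70646984690485, 'cx': 317.672570507367, 'cy': 239.2803063200631, 'origin': array([523.58422911, 325.75408357, 383.29697286]), 'attitude': array([ 2.90266498e+00, -8.70113640e-04,  3.92352955e-03])} [-3.14123227e+00  7.03139953e-05  1.57352233e+00] [524.36310518 259.20411653 233.2397375 ]
```

View pics/w1.png

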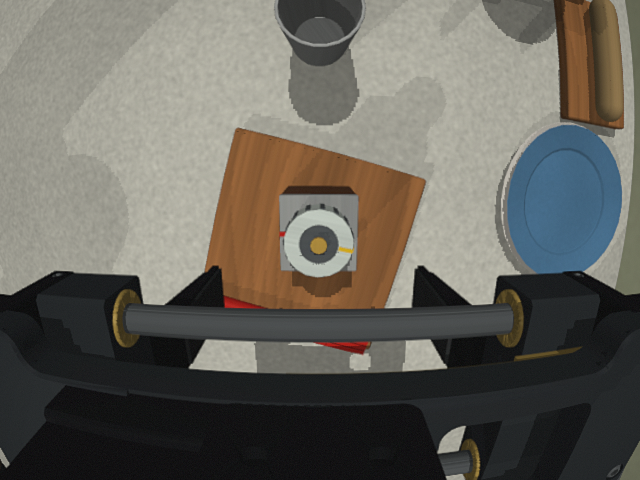

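The wrist view shows the mill centred at (319,243). The red mark is at (283,234) on the world -x side and the yellow rib at (346,250), so the ring is at about 2.8 rad. The body sides line up with the image.

```bash
cat >> h.py <<'E'
def wcloud(info,d):
    f=240/np.tan(np.radians(info['vertical_fov']/2)); v,u=np.mgrid[:480,:640]
    x=(u-info['cx'])/f; y=(v-info['cy'])/f; r=np.hypot(x,y)+1e-9; k=np.tan(r)/r
    P=np.stack([x*k*d,y*k*d,d],-1)
    return P@R.from_euler('xyz',info['attitude']).as_matrix().T+info['origin']
E
python3 - <<'E'
from h import *
W=wcloud(cam.camera_info("wrist"),np.load("pics/w1.npy")); z=W[...,2]
v,u=np.mgrid[:480,:640]; q=(u>270)&(u<368)&(v>175)&(v<285)
rect(W[q&(z>92)&(z<103)],"body top"); rect(W[q&(z>40)&(z<103)],"body"); rect(W[q&(z>126)&(z<133)],"ringtop")
print(np.median(z[(u<60)&(v<60)]))
E
```

```text
body top 2049 [524.4 260.6] [62.2 61.9] ang 90.0 z [95.5 96.8 97.9]
body 2489 [524.4 260.6] [62.2 61.9] ang 90.0 z [55.2 96.6 97.9]
ringtop 3564 [524.3 261. ] [50.2 50.6] ang 2.2 z [127.7 129.1 130.6]
-1.5114697667317216
```

In the tool's units: 144 mm / 250 = 0.576, 130 mm / 250 = 0.52.

```bash
echo '[[0.004, 0, 0.152, 0, 1], [0.004, 0, 0.304, 0, 1], [0.004, 0, 0.42, 0, 1], [0.004, 0, 0.52, 0, 1], [0.004, 0, 0.576, 0, 1]]' | python3 steer.py
echo '[[0, 0, 0, 0, 0.6], [0, 0, 0, 0, 0.5], [0, 0, 0, 0, 0.3], [0, 0, 0, 0, 0.3], [0, 0, 0, 0, 0.3]]' | python3 steer.py
echo '[[0, 0, 0, 0, 0.3], [0, 0, 0, 0, 0.3], [0, 0, 0, 0, 0.3], [0, 0, 0, 0, 0.3], [0, 0, 0, 0, 0.3]]' | python3 steer.py
```

```text
t: 1.98
eef_pos: [523.4, 259.8, 86.5]
tcp_rot: [-3.138, 0.001, 1.573]
ft_force: [-0.2, 0.1, 0.0]
opening: 1.003
grip_force: 0.0
t: 2.4
eef_pos: [524.9, 260.4, 90.7]
tcp_rot: [3.14, -0.001, 1.572]
ft_force: [1.0, 0.8, -0.9]
opening: 0.707
grip_force: 0.0
t: 2.82
eef_pos: [524.8, 260.3, 90.4]
tcp_rot: [3.14, -0.001, 1.572]
ft_force: [-1.4, 0.5, 6.1]
opening: 0.649
grip_force: 30.0
```

In the tool's units: -110 mm / 250 = -0.44, -90 mm / 250 = -0.36.

```bash
echo '[[0, 0, -0.04, 0, 0.3], [0, 0, -0.12, 0, 0.3], [0, 0, -0.24, 0, 0.3], [-0.04, 0, -0.36, 0, 0.3], [-0.12, 0, -0.44, 0, 0.3]]' | python3 steer.py
echo '[[-0.12, 0.008, 0, 0, 0.3], [-0.272, 0.016, 0, 0, 0.3], [-0.424, 0.024, 0, 0, 0.3], [-0.576, 0.032, 0, 0, 0.3], [-0.728, 0.04, 0, 0, 0.3]]' | python3 steer.py
echo '[[-0.152, 0.004, 0, 0, 0.3], [-0.304, 0.008, 0, 0, 0.3], [-0.456, 0.012, 0, 0, 0.3], [-0.608, 0.016, 0, 0, 0.3], [-0.76, 0.02, 0, 0, 0.3]]' | python3 steer.py
echo '[[-0.152, 0, 0, 0, 0.3], [-0.304, 0, 0, 0, 0.3], [-0.456, 0, 0, 0, 0.3], [-0.576, 0, 0, 0, 0.3], [-0.656, 0, 0, 0, 0.3]]' | python3 steer.py
echo '[[-0.016, 0, 0, 0, 0.3], [-0.016, 0, 0, 0, 0.3], [-0.016, 0, 0, 0, 0.3], [-0.016, 0, 0, 0, 0.3]]' | python3 steer.py
python3 - <<'E'
from h import *
i=cam.camera_info("wrist"); s=env.state(); p,d=cam.read_camera("wrist"); cv2.imwrite("pics/w2.png",p[:,:,::-1]); np.save("pics/w2.npy",d); print(i,s['eef_pos'],s['tcp_rot'])
W=wcloud(i,d);z=W[...,2]; q=(d>0)&(np.hypot(W[...,0]-540,W[...,1]+227)<70)
rect(W[q&(z>22)&(z<40)],"lips");rect(W[q&(z>30)&(z<40)],"lips top"); print(np.median(z[q&(z<5)]))
hsv=cv2.cvtColor(p,cv2.COLOR_RGB2HSV)
rect(W[q&(hsv[...,0]<20)&(hsv[...,1]>150)&(hsv[...,2]>100)],"orange")
E
```

```text
t: 3.23
eef_pos: [524.5, 231.2, 202.2]
tcp_rot: [3.14, -0.001, 1.574]
ft_force: [0.7, -0.1, -5.2]
opening: 0.648
grip_force: 30.0
t: 3.65
eef_pos: [534.0, 46.6, 199.8]
tcp_rot: [-3.141, -0.0, 1.572]
ft_force: [0.7, -0.5, -5.0]
opening: 0.647
grip_force: 30.0
t: 4.07
eef_pos: [539.2, -143.5, 199.8]
tcp_rot: [-3.141, -0.0, 1.572]
ft_force: [1.7, 0.5, -4.9]
opening: 0.653
grip_force: 30.0
t: 4.48
eef_pos: [539.3, -308.7, 199.4]
tcp_rot: [-3.141, -0.0, 1.57]
ft_force: [1.1, 0.9, -4.7]
opening: 0.649
grip_force: 30.0
t: 4.82
eef_pos: [540.0, -308.6, 199.5]
tcp_rot: [-3.141, -0.001, 1.573]
ft_force: [0.6, 0.5, -4.7]
opening: 0.649
grip_force: 30.0
{'vertical_fov': 65.70646984690485, 'cx': 317.672570507367, 'cy': 239.2803063200631, 'origin': array([ 539.22729914, -242.09110932,  349.59905595]), 'attitude': array([ 2.90340969e+00, -8.25554001e-04,  3.20393159e-03])} [ 539.97638496 -308.56704235  199.46933773] [-3.14117183e+00 -6.62023343e-04  1.57268439e+00]
lips 4990 [ 538.5 -226.6] [90.6 90.7] ang 31.7 z [22.7 28.9 33. ]
lips top 2087 [ 538.5 -226.6] [90.6 90.7] ang 31.7 z [30.2 31.7 33.4]
-1.1405300828729423
orange 4603 [ 538.4 -225.8] [97.6 97.1] ang 32.0 z [22.9 29.3 33. ]
```

View pics/w2.png

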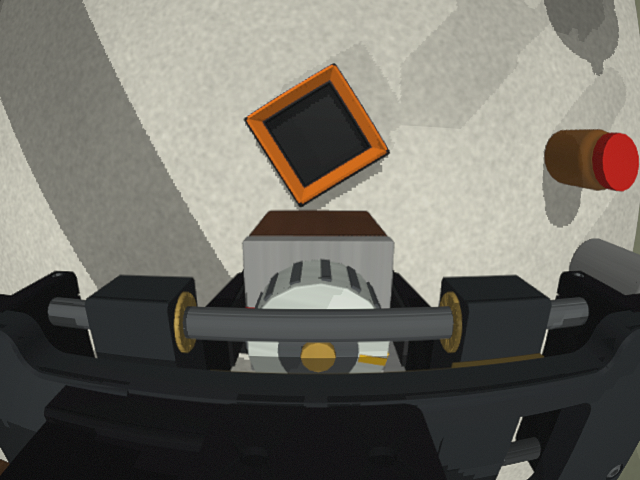

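The holder is centred at (317,136) and clear. Measured position is (538.5, -226.6) at 31.8°. I'll align above it, then lower.

In the tool's units: 82 mm / 250 = 0.328, 77 mm / 250 = 0.308, -0.555 rad / 2 = -0.2775.

```bash
echo '[[0.08, 0, 0, -0.055, 0.3], [0.18, -0.004, 0, -0.11, 0.3], [0.26, -0.004, 0, -0.165, 0.3], [0.308, -0.004, 0, -0.22, 0.3], [0.328, -0.004, 0, -0.2775, 0.3]]' | python3 steer.py
echo '[[0, 0, 0.06, 0, 0.3], [0, 0, 0.16, 0, 0.3], [0, 0, 0.24, 0, 0.3], [0, 0, 0.28, 0, 0.3], [0, 0, 0.3, 0, 0.3]]' | python3 steer.py
echo '[[0, 0, 0, 0, 0.3], [0, 0, 0, 0, 0.3], [0, 0, 0, 0, 0.3]]' | python3 steer.py
```

```text
t: 5.28
eef_pos: [538.9, -224.9, 199.8]
tcp_rot: [3.141, -0.0, 2.135]
ft_force: [0.2, -0.8, -5.9]
opening: 0.648
grip_force: 30.0
t: 5.7
eef_pos: [538.7, -226.8, 123.3]
tcp_rot: [-3.141, -0.002, 2.128]
ft_force: [-0.3, -0.5, -4.9]
opening: 0.649
grip_force: 30.0
t: 5.95
eef_pos: [539.5, -227.9, 125.5]
tcp_rot: [3.141, 0.001, 2.127]
ft_force: [0.1, -0.2, -4.5]
opening: 0.647
grip_force: 30.0
```

In the tool's units: 31 mm / 250 = 0.124, 27 mm / 250 = 0.108.

```bash
echo '[[0.0028, 0, 0.032, 0, 0.3], [0.0028, 0, 0.064, 0, 0.3], [0.0028, 0, 0.088, 0, 0.3], [0.0028, 0, 0.108, 0, 0.3], [0.0028, 0, 0.124, 0, 0.3]]' | python3 steer.py
echo '[[0, 0, 0.012, 0, 0.3], [0, 0, 0.024, 0, 0.3], [0, 0, 0.032, 0, 0.3], [0, 0, 0.032, 0, 0.3], [0, 0, 0.032, 0, 0.3]]' | python3 steer.py
python3 -c "
from cell import env, cam;print(env.state()['moment'])"
```

```text
t: 6.37
eef_pos: [538.4, -227.1, 92.5]
tcp_rot: [-3.141, -0.001, 2.127]
ft_force: [0.1, -0.0, -3.9]
opening: 0.652
grip_force: 30.0
t: 6.78
eef_pos: [538.7, -227.2, 85.5]
tcp_rot: [3.141, 0.0, 2.127]
ft_force: [0.2, -0.4, -4.4]
opening: 0.65
grip_force: 30.0
[-0.03378854  0.01960754  0.02450608]
```

Inside the walls with no side force; lower to the floor.

In the tool's units: 4 mm / 250 = 0.016, 3 mm / 250 = 0.012.

```bash
echo '[[0, 0, 0.004, 0, 0.3], [0, 0, 0.008, 0, 0.3], [0, 0, 0.012, 0, 0.3], [0, 0, 0.016, 0, 0.3], [0, 0, 0.016, 0, 0.3]]' | python3 steer.py
echo '[[0, 0, 0.002, 0, 0.3], [0, 0, 0.004, 0, 0.3], [0, 0, 0.004, 0, 0.3], [0, 0, 0.004, 0, 0.3]]' | python3 steer.py
```

```text
t: 7.2
eef_pos: [538.5, -227.1, 81.2]
tcp_rot: [-3.142, -0.0, 2.127]
ft_force: [-0.0, -0.3, -5.2]
opening: 0.652
grip_force: 30.0
t: 7.53
eef_pos: [538.6, -227.2, 80.5]
tcp_rot: [3.141, 0.0, 2.127]
ft_force: [0.2, -0.0, -3.5]
opening: 0.651
grip_force: 30.0
```

In the tool's units: 1 mm / 250 = 0.004, 0.5 mm / 250 = 0.002.

```bash
echo '[[0, 0, 0.002, 0, 0.3], [0, 0, 0.004, 0, 0.3], [0, 0, 0.004, 0, 0.3], [0, 0, 0.004, 0, 0.3]]' | python3 steer.py
echo '[[0, 0, 0.002, 0, 0.3], [0, 0, 0.004, 0, 0.3], [0, 0, 0.004, 0, 0.3], [0, 0, 0.004, 0, 0.3]]' | python3 steer.py
```

```text
t: 7.87
eef_pos: [538.6, -227.3, 80.5]
tcp_rot: [3.141, 0.001, 2.127]
ft_force: [-4.1, 0.3, 8.4]
opening: 0.645
grip_force: 30.0
t: 8.2
eef_pos: [538.6, -227.3, 80.4]
tcp_rot: [3.141, 0.001, 2.127]
ft_force: [-7.2, 2.5, 19.1]
opening: 0.649
grip_force: 30.0
```

In the tool's units: -1.5 mm / 250 = -0.006.

```bash
echo '[[0, 0, -0.006, 0, 0.3], [0, 0, -0.006, 0, 0.7], [0, 0, -0.006, 0, 1], [0, 0, -0.006, 0, 1], [0, 0, -0.006, 0, 1]]' | python3 steer.py
echo '[[0, 0, 0, 0, 1], [0, 0, 0, 0, 1], [0, 0, 0, 0, 1], [0, 0, 0, 0, 1], [0, 0, 0, 0, 1]]' | python3 steer.py
echo '[[0, 0, -0.06, 0, 1], [0, 0, -0.18, 0, 1], [0, 0, -0.32, 0, 1], [0, 0, -0.48, 0, 1], [0, 0, -0.6, 0, 1]]' | python3 steer.py
echo '[[0, 0, 0, 0, 1], [0, 0, 0, 0, 1], [0, 0, 0, 0, 1]]' | python3 steer.py
python3 - <<'E'
from h import *
i=cam.camera_info("wrist"); s=env.state(); p,d=cam.read_camera("wrist"); cv2.imwrite("pics/w3.png",p[:,:,::-1]); np.save("pics/w3.npy",d); print(s['eef_pos'],s['tcp_rot'],s['joints'])
W=wcloud(i,d);z=W[...,2]; q=(d>0)&(np.hypot(W[...,0]-540,W[...,1]+227)<48)
rect(W[q&(z>80)&(z<95)],"body top");rect(W[q&(z>116)&(z<123)],"ringtop"); rect(W[q&(z>22)&(z<40)],"lips")
E
```

```text
t: 8.62
eef_pos: [538.7, -227.3, 79.8]
tcp_rot: [3.141, 0.0, 2.127]
ft_force: [-0.1, -0.4, -0.1]
opening: 0.858
grip_force: 0.0
t: 9.03
eef_pos: [538.6, -227.2, 79.9]
tcp_rot: [3.142, -0.0, 2.127]
ft_force: [-0.9, -1.0, 0.3]
opening: 1.0
grip_force: 0.0
t: 9.45
eef_pos: [538.7, -227.2, 232.8]
tcp_rot: [3.141, 0.002, 2.127]
ft_force: [0.3, -0.4, 0.6]
opening: 1.002
grip_force: 0.0
t: 9.7
eef_pos: [538.2, -227.0, 229.2]
tcp_rot: [-3.141, -0.001, 2.127]
ft_force: [0.1, 0.9, 0.1]
opening: 0.998
grip_force: 0.0
[ 538.1965858  -226.98359406  229.19047382] [-3.14121271e+00 -8.47399269e-04  2.12678897e+00] [-5.12209337e-01  4.37383401e-01  1.66655003e+00  8.73142263e-05
  1.03858485e+00 -1.06824648e+00]
body top 2004 [ 538.5 -227. ] [61.7 62.5] ang 32.0 z [85.5 86.8 88. ]
ringtop 3396 [ 538.2 -227.3] [50.6 50.3] ang 33.3 z [117.6 119.1 120.6]
lips 1603 [ 535.1 -220.6] [90.6 75. ] ang 29.7 z [22.8 29.3 33.8]
```

View pics/w3.png

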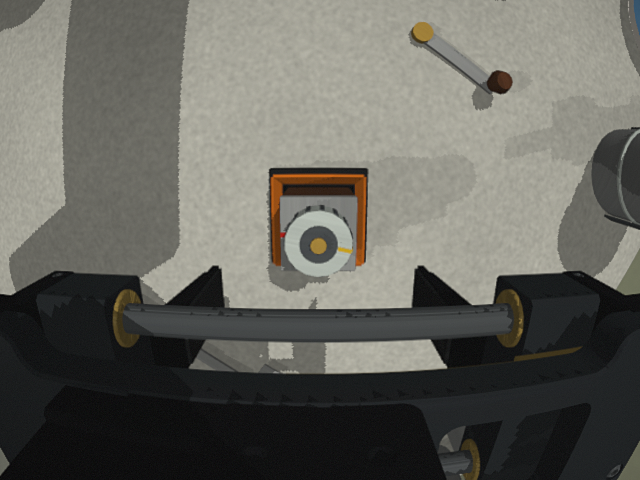

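The mill stands home between the orange walls: body top at the right height, centre (538.5, -227.0). The red mark is at (283,234) and the yellow rib at (346,250), so the ring is at about 2.9 rad. From this yaw the wrist has enough range to close it in one grasp.

In the tool's units: 116 mm / 250 = 0.464, 110 mm / 250 = 0.44.

```bash
echo '[[0, 0, 0.152, 0, 1], [0, 0, 0.3, 0, 1], [0, 0, 0.392, 0, 1], [0, 0, 0.44, 0, 1], [0, 0, 0.464, 0, 1]]' | python3 steer.py
echo '[[0, 0, 0, 0, 1], [0, 0, 0, 0, 0.7], [0, 0, 0, 0, 0.4], [0, 0, 0, 0, 0.3], [0, 0, 0, 0, 0.3]]' | python3 steer.py
echo '[[0, 0, 0, 0, 0.3], [0, 0, 0, 0, 0.3], [0, 0, 0, 0, 0.3], [0, 0, 0, 0, 0.3], [0, 0, 0, 0, 0.3]]' | python3 steer.py
python3 -c "
from cell import env, cam;print(env.state()['moment'])"
```

```text
t: 10.17
eef_pos: [537.3, -226.5, 110.3]
tcp_rot: [-3.139, -0.005, 2.127]
ft_force: [-0.2, 0.3, 0.6]
opening: 1.0
grip_force: 0.0
t: 10.58
eef_pos: [538.8, -227.3, 114.7]
tcp_rot: [3.141, 0.001, 2.127]
ft_force: [-0.1, 0.8, -0.1]
opening: 0.776
grip_force: 0.0
t: 11.0
eef_pos: [538.6, -227.2, 114.1]
tcp_rot: [3.141, 0.0, 2.127]
ft_force: [-0.2, 0.1, 1.4]
opening: 0.517
grip_force: 30.0
[ 0.02761734  0.09913442 -0.02240241]
```

In the tool's units: 0.15 rad / 2 = 0.075.

```bash
M='from cell import env, cam;s=env.state();print("MOM",s["moment"].round(3),s["joints"][5].round(3))'
echo '[[0, 0, 0, 0.025, 0.3], [0, 0, 0, 0.075, 0.3], [0, 0, 0, 0.125, 0.3], [0, 0, 0, 0.175, 0.3], [0, 0, 0, 0.225, 0.3]]' | python3 steer.py; python3 -c "$M"
echo '[[0, 0, 0, 0.05, 0.3], [0, 0, 0, 0.1, 0.3], [0, 0, 0, 0.15, 0.3], [0, 0, 0, 0.2, 0.3], [0, 0, 0, 0.25, 0.3]]' | python3 steer.py; python3 -c "$M"
echo '[[0, 0, 0, 0.05, 0.3], [0, 0, 0, 0.1, 0.3], [0, 0, 0, 0.15, 0.3], [0, 0, 0, 0.2, 0.3], [0, 0, 0, 0.25, 0.3]]' | python3 steer.py; python3 -c "$M"
echo '[[0, 0, 0, 0.05, 0.3], [0, 0, 0, 0.1, 0.3], [0, 0, 0, 0.15, 0.3], [0, 0, 0, 0.2, 0.3], [0, 0, 0, 0.25, 0.3]]' | python3 steer.py; python3 -c "$M"
```

```text
t: 11.42
eef_pos: [538.8, -227.1, 114.1]
tcp_rot: [3.141, 0.0, 1.672]
ft_force: [0.9, 1.6, 1.3]
opening: 0.523
grip_force: 30.0
MOM [ 0.16  -0.188 -0.047] -0.613
t: 11.83
eef_pos: [538.9, -227.1, 114.1]
tcp_rot: [3.141, -0.0, 1.172]
ft_force: [1.9, 1.2, 2.5]
opening: 0.521
grip_force: 30.0
MOM [ 0.107 -0.199  0.299] -0.113
t: 12.25
eef_pos: [539.0, -227.3, 114.1]
tcp_rot: [3.141, -0.0, 0.672]
ft_force: [1.3, 0.3, 0.7]
opening: 0.522
grip_force: 30.0
MOM [ 0.051 -0.108  0.152] 0.386
t: 12.67
eef_pos: [539.0, -227.4, 114.1]
tcp_rot: [3.141, -0.001, 0.172]
ft_force: [1.6, -1.4, 1.2]
opening: 0.521
grip_force: 30.0
MOM [-0.064 -0.215  0.074] 0.886
```

Run:
```python
from h import *
p,d=cam.read_camera("wrist"); cv2.imwrite("pics/w4.png",cv2.resize(p[170:380,200:440,::-1],None,fx=2.5,fy=2.5))
```

```text
(no output)
```

View pics/w4.png

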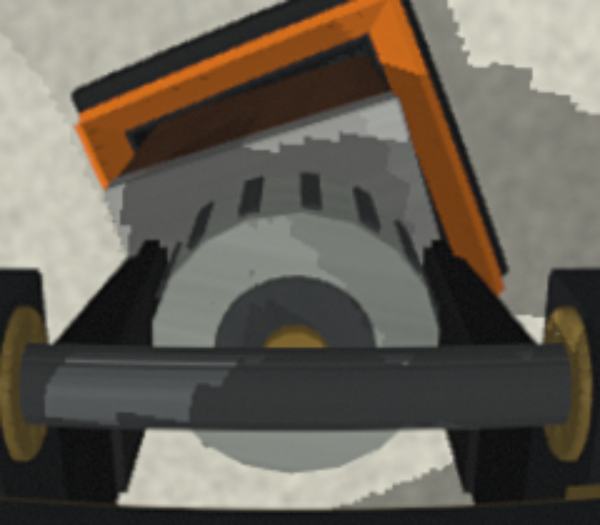

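The ring is turning inside the grip, with no slip seen: the grip centre stays at (300,330) and the yellow rib is hidden behind the rod. I'll continue to the stop in smaller steps and watch the moment.

In the tool's units: 0.5 rad / 2 = 0.25.

```bash
M='from cell import env, cam;s=env.state();print("MOM",s["moment"].round(3),s["joints"][5].round(3))'
echo '[[0, 0, 0, 0.05, 0.3], [0, 0, 0, 0.1, 0.3], [0, 0, 0, 0.15, 0.3], [0, 0, 0, 0.2, 0.3], [0, 0, 0, 0.25, 0.3]]' | python3 steer.py; python3 -c "$M"
echo '[[0, 0, 0, 0.04, 0.3], [0, 0, 0, 0.08, 0.3], [0, 0, 0, 0.12, 0.3]]' | python3 steer.py; python3 -c "$M"
echo '[[0, 0, 0, 0.02, 0.3], [0, 0, 0, 0.04, 0.3], [0, 0, 0, 0.04, 0.3]]' | python3 steer.py; python3 -c "$M"
echo '[[0, 0, 0, 0.02, 0.3], [0, 0, 0, 0.04, 0.3], [0, 0, 0, 0.04, 0.3]]' | python3 steer.py; python3 -c "$M"
```

```text
t: 13.13
eef_pos: [538.9, -227.5, 114.1]
tcp_rot: [3.141, -0.001, -0.325]
ft_force: [1.1, -2.0, 1.1]
opening: 0.515
grip_force: 30.0
MOM [-0.341  0.002  0.03 ] 1.384
t: 13.38
eef_pos: [538.8, -227.5, 114.1]
tcp_rot: [3.142, -0.001, -0.564]
ft_force: [0.3, -2.1, 0.6]
opening: 0.523
grip_force: 30.0
MOM [-0.231  0.045  0.144] 1.623
t: 13.63
eef_pos: [538.8, -227.5, 114.1]
tcp_rot: [-3.142, -0.001, -0.643]
ft_force: [-0.0, -2.1, 2.5]
opening: 0.523
grip_force: 30.0
MOM [-0.201  0.033 -0.005] 1.701
t: 13.88
eef_pos: [538.8, -227.5, 114.1]
tcp_rot: [-3.141, -0.001, -0.722]
ft_force: [0.9, -1.9, 2.5]
opening: 0.523
grip_force: 30.0
MOM [-0.352  0.046 -0.007] 1.781
```

In the tool's units: 0.06 rad / 2 = 0.03.

```bash
M='from cell import env, cam;s=env.state();print("MOM",s["moment"].round(3),s["joints"][5].round(3))'
for i in 1; do echo '[[0, 0, 0, 0.015, 0.3], [0, 0, 0, 0.03, 0.3], [0, 0, 0, 0.03, 0.3]]' | python3 steer.py; python3 -c "$M"
echo '[[0, 0, 0, 0.015, 0.3], [0, 0, 0, 0.03, 0.3], [0, 0, 0, 0.03, 0.3]]' | python3 steer.py; python3 -c "$M"
echo '[[0, 0, 0, 0.015, 0.3], [0, 0, 0, 0.03, 0.3], [0, 0, 0, 0.03, 0.3]]' | python3 steer.py; python3 -c "$M"; done | grep -E "rot|MOM"
```

```text
tcp_rot: [-3.141, -0.001, -0.781]
MOM [-0.378 -0.008 -0.008] 1.84
tcp_rot: [-3.141, -0.001, -0.842]
MOM [-0.359 -0.244 -0.076] 1.9
tcp_rot: [3.142, -0.001, -0.9]
MOM [-0.475 -0.103  0.549] 1.959
```

In the tool's units: 0.03 rad / 2 = 0.015.

```bash
M='from cell import env, cam;s=env.state();print("MOM",s["moment"].round(3),s["joints"][5].round(3))'
echo '[[0, 0, 0, 0.01, 0.3], [0, 0, 0, 0.015, 0.3], [0, 0, 0, 0.015, 0.3]]' | python3 steer.py; python3 -c "$M"
echo '[[0, 0, 0, 0.01, 0.3], [0, 0, 0, 0.015, 0.3], [0, 0, 0, 0.015, 0.3]]' | python3 steer.py; python3 -c "$M"
```

```text
t: 14.88
eef_pos: [538.8, -227.3, 114.1]
tcp_rot: [-3.141, -0.001, -0.932]
ft_force: [2.1, -3.4, 4.6]
opening: 0.516
grip_force: 30.0
MOM [-0.585 -0.173  0.927] 1.991
t: 15.13
eef_pos: [538.5, -226.9, 114.1]
tcp_rot: [3.142, 0.001, -0.963]
ft_force: [0.8, -0.9, 7.1]
opening: 0.522
grip_force: 30.0
MOM [-0.117  0.091  0.956] 2.022
```

The moment saturates at 0.95 N m, so the burrs touch and the grip is starting to slip. I'll back off about 1.33 rad, which allows for the mill's play, then release and look.

In the tool's units: -0.45 rad / 2 = -0.225.

```bash
M='from cell import env, cam;s=env.state();print("MOM",s["moment"].round(3),s["joints"][5].round(3))'
echo '[[0, 0, 0, -0.025, 0.3], [0, 0, 0, -0.075, 0.3], [0, 0, 0, -0.125, 0.3], [0, 0, 0, -0.175, 0.3], [0, 0, 0, -0.225, 0.3]]' | python3 steer.py; python3 -c "$M"
echo '[[0, 0, 0, -0.05, 0.3], [0, 0, 0, -0.1, 0.3], [0, 0, 0, -0.15, 0.3], [0, 0, 0, -0.2, 0.3], [0, 0, 0, -0.225, 0.3]]' | python3 steer.py; python3 -c "$M"
echo '[[0, 0, 0, -0.05, 0.3], [0, 0, 0, -0.1, 0.3], [0, 0, 0, -0.15, 0.3], [0, 0, 0, -0.2, 0.3], [0, 0, 0, -0.215, 0.3]]' | python3 steer.py; python3 -c "$M"
echo '[[0, 0, 0, 0, 0.3], [0, 0, 0, 0, 0.6], [0, 0, 0, 0, 1], [0, 0, 0, 0, 1], [0, 0, 0, 0, 1]]' | python3 steer.py; python3 -c "$M"
echo '[[0, 0, 0, 0, 1], [0, 0, 0, 0, 1], [0, 0, 0, 0, 1], [0, 0, 0, 0, 1], [0, 0, 0, 0, 1]]' | python3 steer.py
echo '[[0, 0, -0.08, 0, 1], [0, 0, -0.2, 0, 1], [0, 0, -0.34, 0, 1], [0, 0, -0.44, 0, 1], [0, 0, -0.464, 0, 1]]' | python3 steer.py
echo '[[0, 0, 0, 0, 1], [0, 0, 0, 0, 1], [0, 0, 0, 0, 1]]' | python3 steer.py
python3 - <<'E'
from h import *
i=cam.camera_info("wrist"); p,d=cam.read_camera("wrist"); cv2.imwrite("pics/w5.png",cv2.resize(p[150:300,220:420,::-1],None,fx=4,fy=4))
W=wcloud(i,d);z=W[...,2]; np.save("pics/W5.npy",W); q=(d>0)&(np.hypot(W[...,0]-540,W[...,1]+227)<48)
rect(W[q&(z>80)&(z<95)],"body top");rect(W[q&(z>116)&(z<123)],"ringtop")
hsv=cv2.cvtColor(p,cv2.COLOR_RGB2HSV); h,s,v=hsv[...,0],hsv[...,1],hsv[...,2]
for n,m in(("yellow",(abs(h-23)<5)&(s>170)&(v>120)&q&(z>95)),("red",((h<4)|(h>175))&(s>180)&(v>100)&q&(z>80)&(z<95))):
    P=W[m][:,:2]-[538.5,-227]; r=np.hypot(*P.T); P=P[r>13]
    print(n,len(P),P.mean(0),np.arctan2(*P.mean(0)[::-1]))
E
```

```text
t: 15.55
eef_pos: [538.4, -226.8, 114.1]
tcp_rot: [-3.141, 0.001, -0.51]
ft_force: [-0.3, -1.2, 5.7]
opening: 0.521
grip_force: 30.0
MOM [-0.131  0.164 -0.026] 1.567
t: 15.97
eef_pos: [538.4, -226.9, 114.1]
tcp_rot: [-3.141, 0.0, -0.059]
ft_force: [-0.3, -2.2, 6.7]
opening: 0.522
grip_force: 30.0
MOM [-0.465  0.274 -0.022] 1.117
t: 16.38
eef_pos: [538.5, -227.1, 114.1]
tcp_rot: [-3.141, -0.0, 0.372]
ft_force: [0.1, -2.0, 5.8]
opening: 0.519
grip_force: 30.0
MOM [-0.607  0.249  0.071] 0.686
t: 16.8
eef_pos: [538.3, -226.9, 113.5]
tcp_rot: [-3.14, 0.001, 0.366]
ft_force: [-1.0, -0.5, -0.3]
opening: 0.745
grip_force: 0.0
MOM [-0.064  0.116 -0.021] 0.692
t: 17.22
eef_pos: [538.6, -227.2, 113.9]
tcp_rot: [-3.141, -0.0, 0.367]
ft_force: [0.6, -0.3, 0.1]
opening: 0.998
grip_force: 0.0
t: 17.63
eef_pos: [539.7, -227.7, 234.2]
tcp_rot: [3.137, -0.004, 0.367]
ft_force: [-0.0, 0.2, 0.7]
opening: 0.999
grip_force: 0.0
t: 17.88
eef_pos: [538.1, -226.9, 228.3]
tcp_rot: [-3.14, 0.001, 0.367]
ft_force: [-1.2, -0.4, -0.4]
opening: 0.998
grip_force: 0.0
body top 2021 [ 538.5 -226.4] [62.8 62.8] ang 36.2 z [85.3 86.7 87.8]
ringtop 3414 [ 539.1 -226.1] [49.9 50.1] ang 43.2 z [117.7 119.  120.4]
yellow 14 [  6.19950413 -18.20431845] -1.2425637385429535
red 0 [nan nan] nan<stdin>:8: RuntimeWarning: Mean of empty slice.
  ret = um.true_divide(
```

View pics/w5.png

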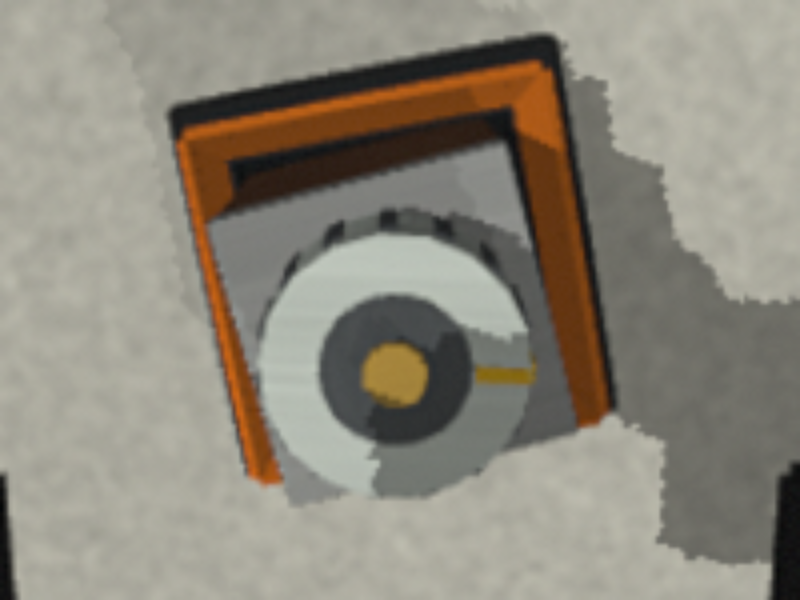

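The picture shows the mill home inside the orange walls and the yellow rib at (505,375), about -1.22 rad in the world. The red mark's direction is -2.51 rad, so the ring is at about 1.28 rad, the third click.

```bash
python3 -c "
from cell import env, cam;print(env.job_done())"
```

```text
the job is handed in; nothing more can be done
None
```

The mill stands home in the holder, and its ring was closed to touching and backed off to the third click (camera estimate about 1.28 rad against 1.257); I handed the job in at about 18 s and it returned no verdict.

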